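# Press a handle's end plug home with a one-hand ratchet clamp, then release it

### The job

The short aluminium squeegee handle lies in the cradle of the ratchet bar clamp with its plastic end plug only started in. Pump the clamp's trigger until the plug is pressed fully home, stopping as soon as the trigger goes hard so that the plug is not crushed; then press the release behind the handle and keep it pressed until the jaw has sprung all the way open. Work the clamp by its trigger and release only, hands off the jaw and the work, and leave the things standing around undisturbed.

Things in the scene. Friction and masses are not known exactly. Their poses are not given: they have to be found in the camera images.
- clamp: One-hand ratchet bar clamp, black body, screwed on its side to a fixed 146 x 330 x 12 mm plywood board. Frame: origin on the bench under mid-bar, z up, y along the bar = the way the end jaw closes, x from pistol handle to the open side of the jaws. All parts centre on z = 38 mm. Housing x -25..33, y -52..66, z 22..56. Board x -48..98: trigger, handle and release hang over bare bench.
- handle_grip (a point): Middle of the fixed pistol handle: black block sticking out to -x from the housing, x -20..-136, y 5..29, z 25..51 mm of the clamp frame.
- trigger_hinge (a point): The trigger's upright hinge, inside the housing, 38 mm above the bench; the blade swings about it in the level plane.
- trigger (a joint): Trigger angle, rad: 0 at rest, 0.245 pulled to its stop (harmless, also hard). Pulling swings the blade in +y towards the pistol handle; a spring swings it back when let go. Each full pull to the stop draws the jaw 6 mm nearer, one click of the rack, which holds it while the trigger goes back. 5 or 6 pulls are needed; the last one goes hard part-way.
- trigger_pull (a point): Point on the blade's outer (-y) face, the side to push or squeeze, 111 mm from the hinge, 38 mm up; moves 27 mm in a full pull. Blade black, 10 mm thick, 18 mm tall, 52 to 145 mm from the hinge; 65 mm from this face to the handle's far side. Push here: 3 to 6 N while the jaw is free, 8 to 13 N while the plug slides, then hard within 1 to 2 mm when it is home. About 21 N crushes the plug.
- release (a joint): Release lever angle, rad: 0 to 0.05 at rest, 0.20 pressed to its stop; from about 0.15 the jaw is free. It springs back when let go, and the rack catches again. Fully pressed takes about 4 N at point release_tab.
- release_tab (a point): Middle of the rear (+y) face of the release: a steel thumb lever with a rubber face behind the pistol handle, beside the housing, 6 mm thick, 20 mm tall (z 28..48), free part x -28..-70 of the clamp frame. Press it in -y, towards the pistol handle; it gives about 7 mm, to a stop. The bar's tail passes 45 mm beside it, at x -9..9.
- jaw_face (a point): Centre of the pressing face (rubber pad, looks to +y) of the moving end jaw, 38 mm up. Its y in the clamp frame: -202 mm when fully open, growing as it closes. While the release is kept pressed a spring drives the jaw open, in about a second.
- bar: The sliding part: toothed steel bar 18 x 6 mm, 300 mm long, with the black end jaw (80 x 16 x 32 mm) on its -y end. Origin at the clamp's origin when fully open; axes as the clamp's. Not to be handled.
- tube: Short aluminium squeegee handle: tube of 25 mm diameter, 110 mm long, lying along y in two wooden V-blocks between the jaws; origin at its middle, on its axis, 38 mm up. It first slides 6 to 11 mm along the V-blocks to meet the pad of the fixed jaw. Not to be handled.
- tube_mouth (a point): Centre of the tube's open (-y) end, where the plug goes in.
- plug: White plastic end plug: head of 25 mm diameter, 6 mm thick (outer face at y = -6 mm of its frame), on a ribbed shank started in the tube; origin at the underside of the head. It slides only along the tube, with about 10 N of friction, and stays where pushed. More than 45 N on it crushes it.
- plug_shoulder (a point): Underside of the plug's head, on the axis: 9 to 12 mm short of point tube_mouth at the start, on it when the plug is home.
- spray_bottle: Bystander: white trigger-spray bottle, 84 mm diameter, 227 mm tall; origin under its centre.
- refill_can: Bystander: small white jerrycan, 120 x 80 x 180 mm; origin under its centre.
- plug_tray: Bystander: grey open tray of spare plugs, 110 x 150 x 45 mm; origin under its centre.

How it is judged:
By the outcome, as a careful person would: the job done as asked, in the order asked, and still so for the second after the job is handed in, with the robot touching nothing.
It also fails if it takes over 54 s, if anything falls off the work surface, if the arm or the gripper's body presses on something with over 40 N, if the wrist force passes 120 N, or if a joint passes its speed limit or range.

### The arm

A 7-joint arm with a two-finger parallel gripper is mounted at the origin on the work surface. World frame = base frame: x ahead of the robot, y to its left, z up, the work surface at z = 0. Lengths are in m, angles in rad, forces in N, time in s.
With the tool pointing down it reaches from about 0.4 to 0.875 m from the base axis. Payload 19.3 kg.
Tool frame: the origin (TCP) lies on the centre line of the jaws, within the pads' length; the fingertips stand 8 mm ahead of it and the grasp point (between the pads) lies 11 mm behind it; z points along the fingers, y is the line along which they close (so a half turn about z gives the same grasp; the last joint's range is limited). The gripper opens to 85 mm and grips with 20 to 120 N. Pads are 22 mm wide; open, the fingers measure 114 mm over their backs; the gripper's body (76 mm by 85 mm) begins 54 mm behind the grasp point. The pads swing forward as they close: fully open they stand 13 mm farther back than shut.
Start: joints at [1.043, 0.521, -0.036, 1.599, 0.021, 1.021, -0.113], TCP at [0.276, -0.561, 0.239] pointing down, gripper open.
Joint ranges: [-2.91, 2.91], [-0.3, 2.13], [-1.5, 1.42], [0.17, 2.43], [-1.26, 4.41], [0.16, 1.93], [-2.52, 2.52]. Speed limits (rad/s): [1.89, 1.89, 2.39, 2.39, 3.01, 3.01, 3.01].

### API

Orientations are given as a unit quaternion [w, x, y, z].
In Python, from station import telemetry, eyes, job_done, models gives the robot as it stands.
- The arm moves only by the tool play_rows, never from a script. Its argument "rows" is a list of rows, each an object with "offset": the shift along the world's x, y, z in units of 25 mm (1.0 is 25 mm), a list of three; "turn": the turn about the world's z in units of 6 degrees (1.0 is 6 degrees). A call has 1 to 10 rows; each row is the pose to reach, as a shift and turn from the pose commanded when the call began; what a row does not reach only later rows make up. A row lasts 1/12 s, in which the tool goes at most 41.7 mm and 7.16 degrees, less where a joint would pass 70% of its speed; a pose out of reach is approached as far as the arm can. A call with a gripper value outside its range is refused whole. "gripper" is the opening in per cent of the stroke, from 0 (shut) to 100 (fully open), set as the call begins (left out, the last holds). The fingers move at their own pace and stop on an object; "squeeze" is the grip in N (left out, the last holds). Time passes only in rows, so rows that repeat a pose let the fingers close. It gives the time, the measured TCP pose, the force, the opening and the grip force at its end, in the units of the state.
- telemetry.get_state(): the state, without advancing time (a new reading comes with each control period).
- eyes.read_camera(name): name is "scene" or "top" or "wrist"; returns a dict with "pixels" (420x560x3 uint8, red, green, blue), "range_z" (420x560 float32, m along the optical axis (not along the pixel's ray), 0 where there is no reading), "fov_y" (degrees; the focal length in pixels is half the picture's height over the tangent of half this angle, whatever the lens; pixels are square), "cx", "cy" (the principal point, pixels), "dist_coeffs" ([k1, k2, p1, p2, k3] as OpenCV has them; the pictures are not rectified), "pose" (4x4, takes a point from camera to world coordinates); the wrist camera has in their place "tool_from_camera" (4x4, takes a point from camera to tool coordinates, whose origin is the TCP and whose axes are the flange's). Camera axes: x right, y down, z forward; pixel columns grow to the right and rows downward; lengths in m; the calibration is good to about 2 mm. A picture is of the moment at which its call begins: read the wrist's pose just before it.
- job_done(): hands the job in; it is judged then, once.
Trained networks look in a picture, given as the dict that the camera call returned (one of the last four; its "shot" number tells which), for a name from the list of things; names that differ only in an ending like _2 or _b are one class to them, and where a whole thing is asked for, a point or a joint stands for the part that bears it (a point fixed in the world has none). Each returns a list of dicts, best first, with "confidence" (0 to 1); they miss things now and then, are a little off and sometimes report something else, mostly with a low value. They report only what shows in the picture. A call takes as long as a camera call.
- models.recognise(thing, picture): "pixel" ([column, row] in pixels, amid what is visible of it).
- models.tip_of(thing, picture): "pixel" ([column, row] in pixels: a listed point, or the origin of a listed thing).
The state is a dict: "clock": time; "joints": joint angles; "qd": joint speeds; "joint_torque": joint torques, N m; "position": TCP position; "ee_rot": TCP orientation; "contact_force": force on the tool from outside, world axes, zero at the start; "moment": the same for the moment, N m; "grip_width": finger opening in m; "grasp_force": force on a finger pad.
Only numpy, scipy, OpenCV 4.12 (cv2) and the standard library are available. Lean on these libraries where they do the work, as an engineer would, in place of code of your own. Each camera call takes 0.05 s, during which the arm holds its last target. There are 200 camera calls.

## Working session

There is one attempt and no reset: what is moved stays moved. The work goes in short steps, Python scripts to look and compute and a tool call to move; the robot and the scene stay as the last step left them, time stands still between calls to the robot, and variables do not carry over. Pictures are saved under pics/ and viewed, at most 10 in all, crops included, and the job is handed in when it is done.

Besides the shell and the picture viewer there is one more tool, called after "Emit:" as name(argument=value, ...) on one line, values as JSON. play_rows: Moves the arm, as the interface text tells. Its arguments: {"type":"object","properties":{"rows":{"type":"array","items":{"type":"object","properties":{"offset":{"type":"array","items":{"type":"number"}},"turn":{"type":"number"}}}},"gripper":{"type":"number"},"squeeze":{"type":"number"}},"required":["rows"]}

```bash
mkdir -p pics; cat > h.py <<'E'
import numpy as np,cv2
from station import telemetry,eyes,job_done,models
def K(p):
    f=p["pixels"].shape[0]/2/np.tan(np.radians(p["fov_y"])/2)
    return np.array([[f,0,p["cx"]],[0,f,p["cy"]],[0,0,1]])
def ray(p,px):
    u=cv2.undistortPoints(np.array([[px]],float),K(p),np.array(p["dist_coeffs"],float))[0,0]
    return np.array([u[0],u[1],1])
def at_z(p,px,z,T=None):
    T=np.array(p["pose"]) if T is None else T
    d=T[:3,:3]@ray(p,px); o=T[:3,3]
    return o+d*(z-o[2])/d[2]
def at_depth(p,px,T=None):
    T=np.array(p["pose"]) if T is None else T
    r=p["range_z"][int(round(px[1])),int(round(px[0]))]
    return T[:3,:3]@(ray(p,px)*r)+T[:3,3]
def save(p,n): cv2.imwrite(f"pics/{n}.png",p["pixels"][:,:,::-1])
E
python3 - <<'E'
from h import *
np.set_printoptions(precision=4,suppress=True)
s=telemetry.get_state();print(s["clock"],s["position"],s["ee_rot"],s["contact_force"])
ims=[]
for c in ("top","scene"):
    p=eyes.read_camera(c); save(p,c+"0")
    print(c,np.array(p["pose"])[:3,3])
    for n in ["trigger_pull","release_tab","jaw_face","handle_grip","trigger_hinge","tube_mouth","plug_shoulder","clamp","spray_bottle","refill_can","plug_tray"]:
        for r in models.tip_of(n,p)[:2]:
            z={"clamp":0,"spray_bottle":0,"refill_can":0,"plug_tray":0}.get(n,.038)
            print(n,np.round(r["pixel"],1),round(r["confidence"],2),at_z(p,r["pixel"],z),at_depth(p,r["pixel"]))
E
```

```text
0.0 [ 0.2761 -0.5604  0.2387] [-0.0005  0.9739  0.2269 -0.0002] [1.1601 0.9124 0.0235]
top [ 0.3488 -0.0128  1.224 ]
trigger_pull [231.3 170.9] 0.4 [0.626  0.0921 0.038 ] [0.6222 0.0906 0.0544]
release_tab [212.9 207.7] 0.49 [0.5314 0.1368 0.038 ] [0.5366 0.1411 0.0038]
jaw_face [300.6 144. ] 0.73 [ 0.6972 -0.0848  0.038 ] [ 0.6936 -0.084   0.0503]
handle_grip [232.8 214.7] 0.6 [0.5137 0.0866 0.038 ] [0.5115 0.0853 0.054 ]
handle_grip [294.5 144.2] 0.2 [ 0.6967 -0.0691  0.038 ] [ 0.6948 -0.0688  0.0443]
trigger_hinge [235.6 171.4] 0.65 [0.6248 0.0811 0.038 ] [0.6207 0.0797 0.0555]
tube_mouth [271.1 147.6] 0.71 [ 0.6875 -0.009   0.038 ] [ 0.6841 -0.009   0.0496]
tube_mouth [438.6 261.2] 0.7 [ 0.3969 -0.4267  0.038 ] [ 0.3937 -0.3992  0.1167]
plug_shoulder [292.9 145.4] 0.51 [ 0.6934 -0.065   0.038 ] [ 0.6915 -0.0647  0.0447]
clamp [232.2 184.4] 0.8 [0.5988 0.0925 0.    ] [0.5871 0.0876 0.0575]
spray_bottle [422.8 173.8] 0.59 [ 0.6283 -0.4101  0.    ] [ 0.6065 -0.379   0.0957]
refill_can [440.1 259.4] 0.91 [ 0.403  -0.4441  0.    ] [ 0.3972 -0.398   0.1309]
refill_can [111.7 220. ] 0.3
[... 477 characters left out ...]
.3 240.7] 0.68 [ 0.7066 -0.09    0.038 ] [ 0.7134 -0.0843  0.044 ]
handle_grip [312.9 221.8] 0.66 [0.5157 0.0796 0.038 ] [0.5313 0.0873 0.0491]
trigger_hinge [287.8 243.8] 0.79 [0.6312 0.0715 0.038 ] [0.6417 0.0775 0.0465]
tube_mouth [224.4 245. ] 0.83 [ 0.7093 -0.058   0.038 ] [ 0.708  -0.0591  0.0368]
plug_shoulder [221.2 243.1] 0.4 [ 0.7066 -0.0694  0.038 ] [ 0.7093 -0.0673  0.0403]
clamp [300.3 256.3] 0.65 [0.6154 0.0971 0.    ] [0.6312 0.1056 0.0133]
spray_bottle [138.4 203.6] 0.56 [ 0.6202 -0.4329  0.    ] [ 0.6582 -0.3896  0.032 ]
refill_can [183.7 172.3] 0.61 [ 0.4001 -0.4437  0.    ] [ 0.4485 -0.3992  0.0325]
plug_tray [435.4 269.1] 0.86 [0.5068 0.3993 0.    ] [0.5622 0.4084 0.0413]
```

```bash
python3 - <<'E'
import cv2
a=cv2.imread("pics/top0.png")[110:270,180:340]
cv2.imwrite("pics/top0c.png",cv2.resize(a,(592,592),interpolation=cv2.INTER_CUBIC))
b=cv2.imread("pics/scene0.png"); cv2.imwrite("pics/scene0c.png",cv2.resize(b[120:330,100:380],(800,600),interpolation=cv2.INTER_CUBIC))
E
```

```text
(no output)
```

View pics/top0c.png

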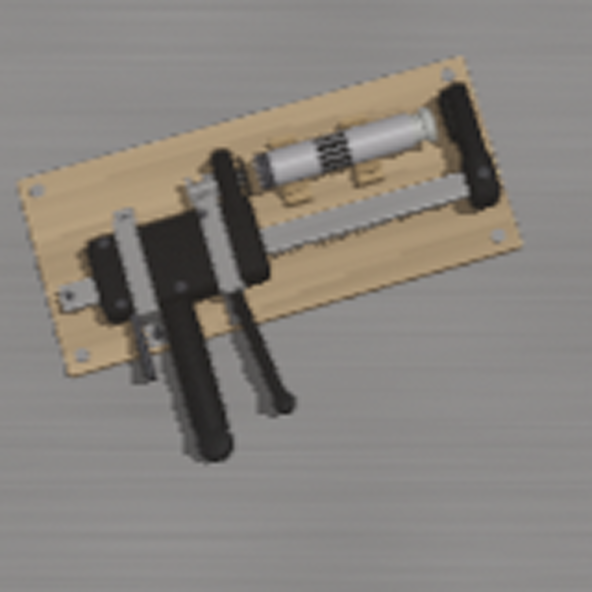

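View pics/scene0c.png

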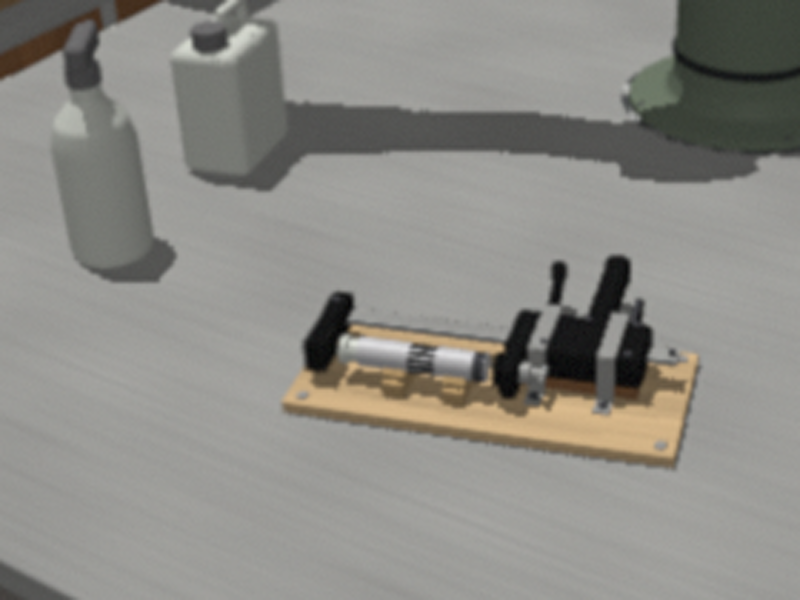

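```bash
python3 - <<'E'
from h import *
np.set_printoptions(precision=4,suppress=True)
p=eyes.read_camera("top")
f=lambda c:(c[0]/3.7+180-.4,c[1]/3.7+110-.4)
C=[at_z(p,f(c),.012)[:2] for c in [(20,185),(463,57),(522,243),(70,375)]]
for c in C: print(c)
print([np.linalg.norm(C[i]-C[(i+1)%4]) for i in range(4)])
ey=(C[0]-C[1]+C[3]-C[2]);ey/=np.linalg.norm(ey);t=np.arctan2(-ey[0],ey[1]);print("yaw",np.degrees(t))
ex=np.array([ey[1],-ey[0]]);cen=sum(C)/4
hz={"hingeend":(288,403),"handle_end":(212,447),"housing_rear_l":(88,245),"housing_rear":(120,322),"front pad":(215,152),"housing_front_b":(265,280),"rel_end":(145,382)}
for k,v in hz.items():
    w=at_z(p,f(v),.045)[:2]; d=w-cen; print(k,w,"rel board centre x,y:",d@ex+.025,d@ey)
E
```

```text
[0.6622 0.2156]
[ 0.757  -0.0978]
[ 0.6209 -0.1379]
[0.5269 0.1767]
[np.float64(0.3274057750012384), np.float64(0.14187949446285236), np.float64(0.32834315597070973), np.float64(0.1407685405185355)]
yaw 16.724778437687892
hingeend [0.5032 0.0247] rel board centre x,y: -0.11187074456109683 0.02601526728438608
handle_end [0.4735 0.0754] rel board centre x,y: -0.12574754857904508 0.08308999018344843
housing_rear_l [0.6116 0.1617] rel board centre x,y: 0.03139676523949412 0.1259715484671583
housing_rear [0.5583 0.1387] rel board centre x,y: -0.026241290481836335 0.11930416794927612
front pad [0.6772 0.076 ] rel board centre x,y: 0.06951750889022695 0.025045525605329966
housing_front_b [0.5874 0.0408] rel board centre x,y: -0.026554123500472683 0.01721767373915978
rel_end [0.5174 0.121 ] rel board centre x,y: -0.07058514858398307 0.11415636970232276
```

Emit:
play_rows(rows=[{"offset":[0.5,1.3,0.2],"turn":0},{"offset":[8.56,24.4,0],"turn":-1.58},{"offset":[8.56,24.4,0],"turn":-1.58},{"offset":[8.56,24.4,0],"turn":-1.58},{"offset":[8.56,24.4,0],"turn":-1.58},{"offset":[8.56,24.4,0],"turn":-1.58},{"offset":[8.56,24.4,0],"turn":-1.58},{"offset":[8.56,24.4,0],"turn":-1.58},{"offset":[8.56,24.4,0],"turn":-1.58},{"offset":[8.56,24.4,0],"turn":-1.58}], gripper=0)

```text
clock: 2.08
position: [0.4125, -0.1722, 0.2415]
ee_rot: [0.0, 0.989, 0.146, 0.0]
contact_force: [0.6, -1.0, 0.8]
grip_width: 0.0002
grasp_force: 0.0
```

Emit:
play_rows(rows=[{"offset":[3.1,8.7,-0.4]},{"offset":[3.1,8.7,-0.4]},{"offset":[3.1,8.7,-0.4]},{"offset":[3.1,8.7,-0.4]},{"offset":[3.1,8.7,-0.4]},{"offset":[3.1,8.7,-0.4]},{"offset":[3.1,8.7,-0.4]},{"offset":[3.1,8.7,-0.4]}])

```text
invalid input at $.rows[0]: expected keys offset, turn
```

```bash
cat >> h.py <<'E'
from scipy.spatial.transform import Rotation as R
def wrist():
    s=telemetry.get_state(); p=eyes.read_camera("wrist")
    q=s["ee_rot"]; T=np.eye(4); T[:3,:3]=R.from_quat([q[1],q[2],q[3],q[0]]).as_matrix(); T[:3,3]=s["position"]
    return p,T@np.array(p["tool_from_camera"]),s
E
python3 - <<'E'
from h import *
np.set_printoptions(precision=4,suppress=True)
p,T,s=wrist(); save(p,"w1"); print(s["clock"],s["position"],s["contact_force"],T[:3,3])
q=s["ee_rot"];print("tool yaw",np.degrees(2*np.arctan2(q[2],q[1])))
for n in ["trigger_pull","release_tab","jaw_face","handle_grip","trigger_hinge","tube_mouth","plug_shoulder","clamp"]:
    for r in models.tip_of(n,p)[:2]: print(n,np.round(r["pixel"],1),round(r["confidence"],2),at_z(p,r["pixel"],0 if n=="clamp" else .038,T),at_depth(p,r["pixel"],T))
E
```

```text
2.0833 [ 0.4125 -0.1722  0.2415] [ 0.6143 -1.0439  0.7968] [ 0.4895 -0.1492  0.3759]
tool yaw 16.73418523340462
```

View pics/w1.png

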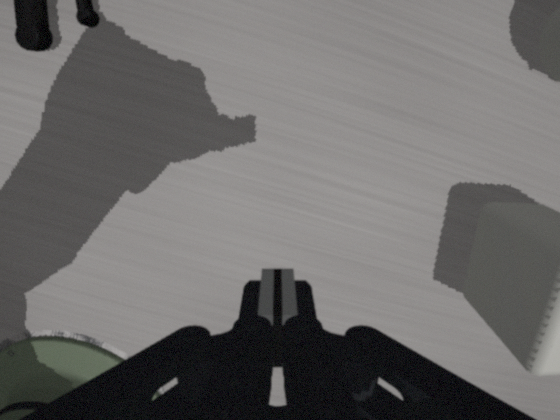

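Emit:
play_rows(rows=[{"offset":[1.1,8.1,-0.4],"turn":0},{"offset":[1.1,8.1,-0.4],"turn":0},{"offset":[1.1,8.1,-0.4],"turn":0},{"offset":[1.1,8.1,-0.4],"turn":0},{"offset":[1.1,8.1,-0.4],"turn":0},{"offset":[1.1,8.1,-0.4],"turn":0},{"offset":[1.1,8.1,-0.4],"turn":0}])

```text
clock: 3.12
position: [0.4399, 0.0296, 0.2311]
ee_rot: [-0.0, 0.989, 0.147, -0.0]
contact_force: [-1.2, -1.6, 0.5]
grip_width: 0.0001
grasp_force: 0.0
```

```bash
cat > look.py <<'E'
import sys
from h import *
np.set_printoptions(precision=4,suppress=True)
p,T,s=wrist(); save(p,sys.argv[1]); np.savez(sys.argv[1],T=T,d=p["range_z"],rgb=p["pixels"],fov=p["fov_y"],cx=p["cx"],cy=p["cy"],dc=p["dist_coeffs"]); print(s["clock"],s["position"],s["contact_force"],T[:3,3])
for n in ["trigger_pull","release_tab","jaw_face","handle_grip","trigger_hinge","tube_mouth","plug_shoulder","clamp"]:
    for r in models.tip_of(n,p)[:2]: print(n,np.round(r["pixel"],1),round(r["confidence"],2),at_z(p,r["pixel"],0 if n=="clamp" else .038,T),at_depth(p,r["pixel"],T))
E
python3 look.py w2; mv w2.png pics 2>/dev/null; ls pics
```

```text
3.1167 [0.4399 0.0296 0.2311] [-1.2341 -1.6114  0.4694] [0.5169 0.0527 0.3654]
trigger_pull [309.7  81.1] 0.97 [0.5308 0.0286 0.038 ] [ 0.5324  0.0258 -0.0006]
release_tab [201.8  46.4] 0.6 [0.5316 0.1224 0.038 ] [0.5312 0.1205 0.0467]
trigger_hinge [198.4  49.5] 0.63 [0.5284 0.1245 0.038 ] [0.5297 0.1326 0.001 ]
scene0.png
scene0c.png
top0.png
top0c.png
w1.png
w2.png
```

View pics/w2.png

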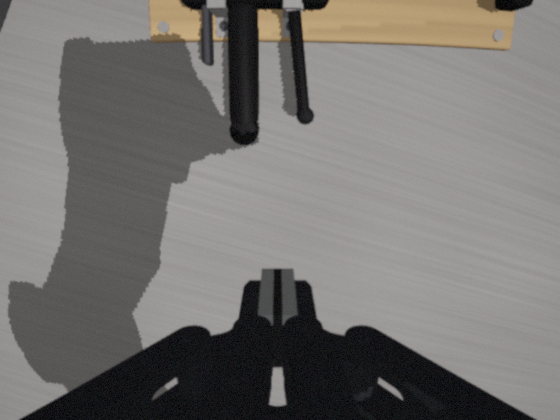

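```bash
python3 - <<'E'
from h import *
np.set_printoptions(precision=4,suppress=True)
d=np.load("w2.npz");T=d["T"];p=dict(pixels=d["rgb"],range_z=d["d"],fov_y=float(d["fov"]),cx=float(d["cx"]),cy=float(d["cy"]),dist_coeffs=d["dc"])
a=at_z(p,(152,42),.012,T);b=at_z(p,(512,48.5),.012,T);print("board edge",a,b,np.linalg.norm(a-b)); e=(a-b)[:2];e/=np.linalg.norm(e);print("yaw",np.degrees(np.arctan2(-e[0],e[1])))
ex=np.array([e[1],-e[0]]); mid=(a+b)[:2]/2
# dark pixels at rows
g=d["rgb"].max(2)
for r in (60,80,95,105,115):
    x=np.where(g[r]<45)[0]; runs=[q for q in np.split(x,np.where(np.diff(x)>1)[0]+1) if len(q)>4 and q[0]>190 and q[-1]<330]
    for q in runs:
        for u in (q[0]-.5,q[-1]+.5):
            w=at_z(p,(u,r),.049 if u<270 else .045,T)[:2]; k=w-mid; print(r,round(u,1),w,"rel",k@ex-.048,k@e)
for nm,px,z in [("handle tip",(244,143),.038),("trig tip",(306,124),.038),("rel tip",(209,65),.045),("rel",(201,45),.048),("relR",(214,45),.048)]:
    w=at_z(p,px,z,T)[:2];k=w-mid;print(nm,w,k@ex-.048,k@e)
E
```

```text
board edge [0.5243 0.1722 0.012 ] [ 0.619  -0.1426  0.012 ] 0.32868476905617955
yaw 16.754293079339966
60 228.5 [0.527  0.0968] rel -0.06710317287980579 0.09138408052517259
60 257.5 [0.5336 0.0745] rel -0.06719524657489523 0.06810886382203593
60 292.5 [0.5421 0.0476] rel -0.06684033928355845 0.03993087417496936
60 303.5 [0.5447 0.0391] rel -0.06677548042770465 0.031006323572566868
80 228.5 [0.512  0.0928] rel -0.08260097027176852 0.09183265862945492
80 244.5 [0.5157 0.0803] rel -0.08265477709482369 0.07881680521411284
80 245.5 [0.516  0.0795] rel -0.08265690727180316 0.07800433496746471
80 257.5 [0.5188 0.0702] rel -0.0826712406705429 0.06826168964649176
80 294.5 [0.5276 0.0413] rel -0.08249859568924547 0.03808195624234096
80 305.5 [0.5303 0.0327] rel -0.08243456747199432 0.029042505525848004
95 229.5 [0.5008 0.0889] rel -0.09445122636267152 0.09136899568011284
95 257.5 [0.5074 0.0669] rel -0.09450151238377262 0.06838496414197089
95 295.5 [0.5164 0.0369] rel -0.09447116049218976 0.03707317462016094
95 306.5 [0.5191 0.0282] rel -0.09440900777258518 0.027942529785202713
105 229.5 [0.49
[... 598 characters left out ...]
073713 0.07770714033698892
115 256.5 [0.4917 0.0632] rel -0.11060774209069008 0.06939226603091878
115 296.5 [0.5012 0.0312] rel -0.11077287799674033 0.03596886236544635
115 303.5 [0.5029 0.0255] rel -0.1107370388386742 0.030077624025741163
115 307.5 [0.5039 0.0223] rel -0.11071413590172531 0.02670949562745097
115 312.5 [0.5051 0.0183] rel -0.11068301867963493 0.0224972019225832
handle tip [0.4645 0.0674] -0.13542388755122242 0.08127420057400724
trig tip [0.496  0.0205] -0.11882631464358721 0.02726138035646139
rel tip [0.5189 0.1117] -0.07057700587169576 0.10795800832803215
rel [0.532  0.1211] -0.0553266359744653 0.11325457004532322
relR [0.5349 0.1111] -0.0554608655013262 0.10280664806133054
```

Emit:
play_rows(rows=[{"offset":[1.4,-0.6,0],"turn":0},{"offset":[2.8,-1.2,-0.8],"turn":0},{"offset":[4.04,-1.63,-1.6],"turn":0},{"offset":[4.04,-1.63,-3.2],"turn":0},{"offset":[4.04,-1.63,-4.8],"turn":0},{"offset":[4.04,-1.63,-6.2],"turn":0},{"offset":[4.04,-1.63,-7.4],"turn":0},{"offset":[4.04,-1.63,-7.88],"turn":0},{"offset":[4.04,-1.63,-7.88],"turn":0}])

```text
clock: 4.32
position: [0.5394, -0.0125, 0.032]
ee_rot: [-0.0, 0.989, 0.146, -0.002]
contact_force: [-1.4, -0.0, -0.4]
grip_width: -0.0
grasp_force: 0.0
```

```bash
python3 look.py w3; python3 - <<'E'
from h import *
d=np.load("w3.npz");T=d["T"];p=dict(pixels=d["rgb"],range_z=d["d"],fov_y=float(d["fov"]),cx=float(d["cx"]),cy=float(d["cy"]),dist_coeffs=d["dc"])
E
```

```text
4.3167 [ 0.5394 -0.0125  0.032 ] [-1.3898 -0.0478 -0.3628] [0.617  0.0106 0.1661]
trigger_pull [167.4 298.4] 0.7 [0.5276 0.0298 0.038 ] [0.5269 0.0299 0.037 ]
handle_grip [ 38.7 293.1] 0.69 [0.5128 0.0825 0.038 ] [0.5216 0.0765 0.0488]
clamp [94.9 76.5] 0.56 [0.5996 0.0883 0.    ] [0.6054 0.0623 0.0556]
```

View pics/w3.png

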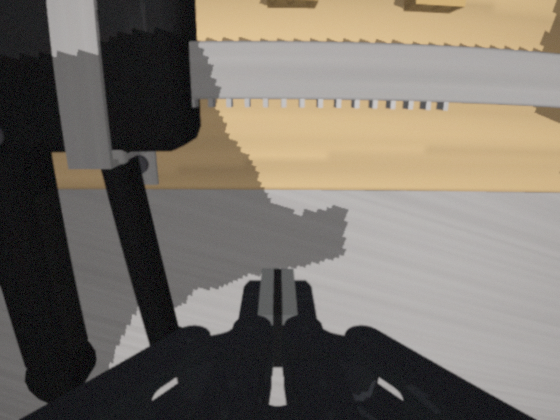

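Emit:
play_rows(rows=[{"offset":[-0.15,0.5,0],"turn":0},{"offset":[-0.3,1.0,0],"turn":0},{"offset":[-0.345,1.15,0],"turn":0},{"offset":[-0.39,1.3,0],"turn":0},{"offset":[-0.39,1.3,0],"turn":0}])

```text
clock: 5.18
position: [0.531, 0.0202, 0.0344]
ee_rot: [0.0, 0.989, 0.146, 0.0]
contact_force: [0.4, -2.5, 0.7]
grip_width: 0.0003
grasp_force: 1.0
```

Emit:
play_rows(rows=[{"offset":[-0.07,0.23,0],"turn":0},{"offset":[-0.14,0.46,0],"turn":0},{"offset":[-0.2,0.66,0],"turn":0},{"offset":[-0.24,0.8,0],"turn":0}])

```text
clock: 5.52
position: [0.5247, 0.0393, 0.0343]
ee_rot: [0.001, 0.989, 0.145, -0.0]
contact_force: [-0.9, -6.9, 2.8]
grip_width: -0.0003
grasp_force: 3.3
```

Emit:
play_rows(rows=[{"offset":[-0.025,0.08,0],"turn":0},{"offset":[-0.05,0.16,0],"turn":0},{"offset":[-0.05,0.16,0],"turn":0}])

```text
clock: 5.77
position: [0.5238, 0.0433, 0.0343]
ee_rot: [0.0, 0.989, 0.145, -0.0]
contact_force: [0.5, -7.7, 1.6]
grip_width: 0.0002
grasp_force: 3.6
```

Emit:
play_rows(rows=[{"offset":[-0.024,0.08,0],"turn":0},{"offset":[-0.048,0.16,0],"turn":0},{"offset":[-0.048,0.16,0],"turn":0}])

```text
clock: 6.02
position: [0.5235, 0.0441, 0.0344]
ee_rot: [0.002, 0.99, 0.144, 0.0]
contact_force: [7.0, -23.2, -0.6]
grip_width: -0.0
grasp_force: 11.9
```

Emit:
play_rows(rows=[{"offset":[0.2,-0.65,0],"turn":0},{"offset":[0.4,-1.35,0],"turn":0},{"offset":[0.4,-1.35,0],"turn":0},{"offset":[0.4,-1.35,0],"turn":0},{"offset":[0.29,-0.97,0],"turn":0},{"offset":[0.2,-0.68,0],"turn":0},{"offset":[0.13,-0.43,0],"turn":0},{"offset":[0.07,-0.22,0],"turn":0},{"offset":[0.02,-0.05,0],"turn":0},{"offset":[0.0,0.0,0],"turn":0}])

```text
clock: 6.85
position: [0.5231, 0.0446, 0.0343]
ee_rot: [0.003, 0.99, 0.144, 0.0]
contact_force: [13.1, -39.8, -3.4]
grip_width: 0.0
grasp_force: 20.6
```

```bash
cat > jaw.py <<'E'
import sys
from h import *
np.set_printoptions(precision=4,suppress=True)
e=np.array([-.2882,.9576]);O=np.array([.6235,.0749]) # approx origin, refined below
ex=np.array([.9576,.2882])
# origin from handle point: rel(-.0671,.0914-.063) at (.527,.0968)
O=np.array([.527,.0968])-(-.0671)*ex-.0284*e
p=eyes.read_camera(sys.argv[1] if len(sys.argv)>1 else "top"); 
s=telemetry.get_state();print(s["clock"],s["position"],s["contact_force"])
for n in ["jaw_face","plug_shoulder","tube_mouth","trigger_pull"][:3]:
    for r in models.tip_of(n,p)[:1]:
        w=at_z(p,r["pixel"],.038)[:2]-O; print(n,round(r["confidence"],2),"clamp xy",w@ex,w@e)
E
python3 jaw.py
```

```text
6.9 [0.5232 0.0445 0.0343] [ 10.3294 -34.9309  -3.8802]
jaw_face 0.89 clamp xy 0.047576083327886494 -0.1801715196747842
plug_shoulder 0.45 clamp xy -0.016352199486900393 0.3100309346227754
tube_mouth 0.68 clamp xy 0.04982571161472068 -0.16795226594715393
```

Emit:
play_rows(rows=[{"offset":[0.2,-0.65,0],"turn":0},{"offset":[0.4,-1.35,0],"turn":0},{"offset":[0.42,-1.4,0],"turn":0},{"offset":[0.42,-1.4,0],"turn":0},{"offset":[0.31,-1.02,0],"turn":0},{"offset":[0.22,-0.73,0],"turn":0},{"offset":[0.15,-0.48,0],"turn":0},{"offset":[0.09,-0.3,0],"turn":0},{"offset":[0.06,-0.2,0],"turn":0},{"offset":[0.05,-0.16,0],"turn":0}])

```text
clock: 7.88
position: [0.5235, 0.044, 0.0342]
ee_rot: [0.001, 0.989, 0.146, -0.0]
contact_force: [5.6, -21.0, -3.2]
grip_width: 0.0
grasp_force: 11.0
```

Emit:
play_rows(rows=[{"offset":[0.2,-0.65,0],"turn":0},{"offset":[0.36,-1.2,0],"turn":0},{"offset":[0.37,-1.24,0],"turn":0},{"offset":[0.37,-1.24,0],"turn":0},{"offset":[0.26,-0.86,0],"turn":0},{"offset":[0.19,-0.62,0],"turn":0},{"offset":[0.13,-0.43,0],"turn":0},{"offset":[0.09,-0.3,0],"turn":0},{"offset":[0.09,-0.3,0],"turn":0}])

```text
clock: 8.63
position: [0.5251, 0.0382, 0.0342]
ee_rot: [0.0, 0.989, 0.146, -0.001]
contact_force: [0.2, -8.9, -0.7]
grip_width: -0.0004
grasp_force: 4.6
```

```bash
python3 jaw.py; python3 jaw.py scene
```

```text
8.6833 [0.5251 0.038  0.0342] [-0.1117 -7.9246  0.9434]
jaw_face 0.79 clamp xy 0.048935745363683336 -0.17467097373710705
plug_shoulder 0.49 clamp xy 0.04554387633497446 -0.16556430138948872
tube_mouth 0.8 clamp xy 0.04646122824735749 -0.1755230616865037
8.8833 [0.5252 0.0378 0.0342] [ 0.1505 -7.4831  1.2115]
jaw_face 0.97 clamp xy 0.05581831540335076 -0.17708990051196413
plug_shoulder 0.63 clamp xy 0.050263382305565825 0.320334460271779
tube_mouth 0.81 clamp xy 0.054517347796662 -0.15780856304734206
```

Emit:
play_rows(rows=[{"offset":[-0.03,0.1,0],"turn":0},{"offset":[-0.06,0.2,0],"turn":0},{"offset":[-0.08,0.26,0],"turn":0},{"offset":[-0.08,0.26,0],"turn":0}])

```text
clock: 9.37
position: [0.5237, 0.0437, 0.0342]
ee_rot: [0.001, 0.989, 0.146, -0.0]
contact_force: [3.5, -11.3, -1.8]
grip_width: 0.0
grasp_force: 5.9
```

Emit:
play_rows(rows=[{"offset":[-0.02,0.06,0],"turn":0},{"offset":[-0.02,0.06,0],"turn":0}])

```text
clock: 9.53
position: [0.5235, 0.0439, 0.0343]
ee_rot: [0.001, 0.989, 0.145, 0.0]
contact_force: [6.2, -18.8, -2.2]
grip_width: 0.0
grasp_force: 9.6
```

Emit:
play_rows(rows=[{"offset":[0.2,-0.65,0],"turn":0},{"offset":[0.36,-1.2,0],"turn":0},{"offset":[0.38,-1.26,0],"turn":0},{"offset":[0.38,-1.26,0],"turn":0},{"offset":[0.33,-1.1,0],"turn":0},{"offset":[0.29,-0.96,0],"turn":0},{"offset":[0.25,-0.84,0],"turn":0},{"offset":[0.25,-0.84,0],"turn":0}])

```text
clock: 10.2
position: [0.5292, 0.0251, 0.0342]
ee_rot: [-0.0, 0.989, 0.147, -0.0]
contact_force: [-0.6, -2.9, -0.4]
grip_width: 0.0002
grasp_force: 1.6
```

Emit:
play_rows(rows=[{"offset":[-0.03,0.1,0],"turn":0},{"offset":[-0.06,0.2,0],"turn":0},{"offset":[-0.06,0.2,0],"turn":0}])

```text
clock: 10.45
position: [0.5279, 0.0284, 0.0342]
ee_rot: [0.0, 0.989, 0.146, -0.0]
contact_force: [-1.1, -9.2, 0.7]
grip_width: -0.0
grasp_force: 3.9
```

Emit:
play_rows(rows=[{"offset":[-0.015,0.05,0],"turn":0},{"offset":[-0.03,0.1,0],"turn":0},{"offset":[-0.03,0.1,0],"turn":0}])

```text
clock: 10.7
position: [0.5272, 0.0302, 0.0342]
ee_rot: [0.001, 0.989, 0.145, -0.0]
contact_force: [0.3, -11.0, 1.2]
grip_width: 0.0002
grasp_force: 4.9
```

```bash
python3 - <<'E'
from h import *
ims=[]
for c,(y0,x0) in (("top",(125,250)),("scene",(210,200))):
    p=eyes.read_camera(c); ims.append(cv2.resize(p["pixels"][y0:y0+50,x0:x0+66,::-1],(792,300) if 0 else (396,300),interpolation=cv2.INTER_CUBIC))
cv2.imwrite("pics/tube1.png",np.hstack(ims))
E
```

```text
(no output)
```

View pics/tube1.png

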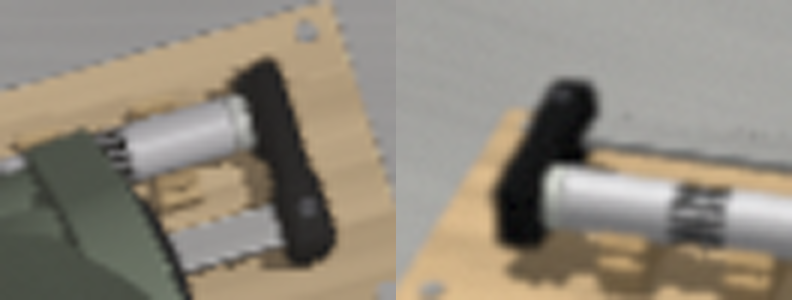

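Emit:
play_rows(rows=[{"offset":[-0.012,0.04,0],"turn":0},{"offset":[-0.024,0.08,0],"turn":0},{"offset":[-0.024,0.08,0],"turn":0}])

```text
clock: 11.05
position: [0.5266, 0.0319, 0.0342]
ee_rot: [0.001, 0.989, 0.145, -0.0]
contact_force: [-1.4, -10.5, 1.5]
grip_width: -0.0
grasp_force: 5.4
```

Emit:
play_rows(rows=[{"offset":[-0.012,0.04,0],"turn":0},{"offset":[-0.024,0.08,0],"turn":0},{"offset":[-0.024,0.08,0],"turn":0}])

```text
clock: 11.3
position: [0.5261, 0.0339, 0.0342]
ee_rot: [0.001, 0.989, 0.145, -0.0]
contact_force: [-1.1, -13.0, 0.1]
grip_width: 0.0001
grasp_force: 5.9
```

Emit:
play_rows(rows=[{"offset":[-0.01,0.035,0],"turn":0},{"offset":[-0.02,0.07,0],"turn":0},{"offset":[-0.02,0.07,0],"turn":0}])

```text
clock: 11.55
position: [0.5256, 0.0351, 0.0342]
ee_rot: [0.001, 0.989, 0.145, -0.0]
contact_force: [0.8, -15.1, -0.0]
grip_width: 0.0002
grasp_force: 7.1
```

Emit:
play_rows(rows=[{"offset":[-0.006,0.02,0],"turn":0},{"offset":[-0.009,0.03,0],"turn":0},{"offset":[-0.009,0.03,0],"turn":0}])

```text
clock: 11.8
position: [0.5255, 0.0355, 0.0342]
ee_rot: [0.001, 0.989, 0.145, -0.0]
contact_force: [1.0, -17.1, 0.4]
grip_width: 0.0
grasp_force: 8.1
```

```bash
python3 - <<'E'
from h import *
ims=[]
for c,(y0,x0) in (("top",(125,250)),("scene",(210,200))):
    p=eyes.read_camera(c); ims.append(cv2.resize(p["pixels"][y0:y0+50,x0:x0+66,::-1],(396,300),interpolation=cv2.INTER_CUBIC))
    s=telemetry.get_state();print(s["clock"],s["position"],s["contact_force"])
cv2.imwrite("pics/tube2.png",np.hstack(ims))
E
```

```text
11.85 [0.52551507 0.03547639 0.03420346] [  0.59150552 -15.38971148   0.61380428]
11.9 [0.52549308 0.03547713 0.03418778] [  1.01781089 -16.06791524   0.48811815]
```

View pics/tube2.png

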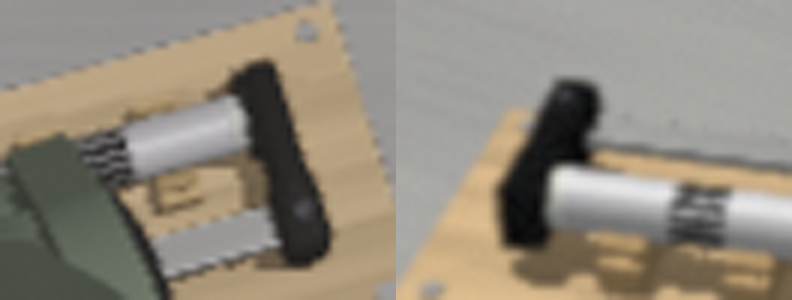

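Emit:
play_rows(rows=[{"offset":[-0.006,0.02,0],"turn":0},{"offset":[-0.006,0.02,0],"turn":0}])

```text
clock: 12.07
position: [0.5254, 0.0359, 0.0342]
ee_rot: [0.001, 0.989, 0.145, -0.0]
contact_force: [0.9, -18.1, -0.0]
grip_width: -0.0001
grasp_force: 8.7
```

Emit:
play_rows(rows=[{"offset":[0.2,-0.65,0],"turn":0},{"offset":[0.36,-1.3,0],"turn":0},{"offset":[0.4,-1.4,1.2],"turn":0},{"offset":[0.4,-1.4,2.8],"turn":0},{"offset":[0.3,-0.6,3.6],"turn":0},{"offset":[0.1,1.0,3.6],"turn":0},{"offset":[0.0,2.6,3.6],"turn":0},{"offset":[-0.12,4.1,3.6],"turn":0},{"offset":[-0.12,4.6,3.4],"turn":0},{"offset":[-0.12,4.6,3.4],"turn":0}])

```text
clock: 12.9
position: [0.5216, 0.1581, 0.1188]
ee_rot: [-0.001, 0.989, 0.149, 0.0]
contact_force: [-0.8, -0.7, -0.6]
grip_width: 0.0002
grasp_force: 0.0
```

```bash
python3 - <<'E'
from h import *
np.set_printoptions(precision=4,suppress=True)
p,T,s=wrist(); save(p,"w4");print(s["position"],s["contact_force"])
for r in models.tip_of("release_tab",p)[:2]: print(np.round(r["pixel"]),r["confidence"],at_z(p,r["pixel"],.038,T),at_depth(p,r["pixel"],T))
p=eyes.read_camera("top")
for n in("jaw_face","plug_shoulder","tube_mouth"):
  for r in models.tip_of(n,p)[:1]: print(n,r["confidence"],at_z(p,r["pixel"],.038))
E
```

```text
[0.5216 0.1581 0.1188] [-0.7713 -0.7444 -0.5517]
[339. 229.] 0.8 [0.5305 0.1208 0.038 ] [0.5308 0.121  0.0388]
jaw_face 0.68 [ 0.6926 -0.0601  0.038 ]
plug_shoulder 0.46 [ 0.691  -0.0549  0.038 ]
```

View pics/w4.png

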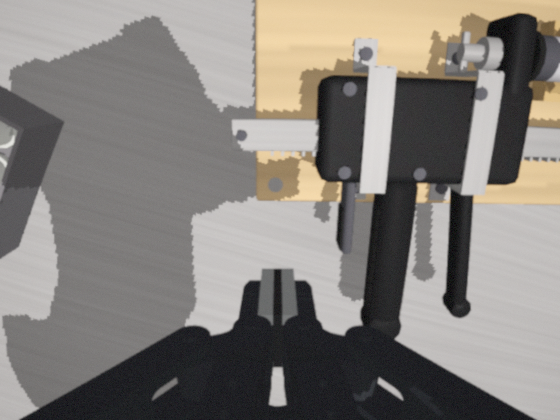

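Emit:
play_rows(rows=[{"offset":[0,0,-1.2],"turn":0},{"offset":[0,0,-2.4],"turn":0},{"offset":[0,0,-3.2],"turn":0},{"offset":[0,0,-3.4],"turn":0},{"offset":[0.15,-0.5,-3.4],"turn":0},{"offset":[0.25,-0.85,-3.4],"turn":0},{"offset":[0.28,-0.93,-3.4],"turn":0},{"offset":[0.28,-0.93,-3.4],"turn":0}])

```text
clock: 13.87
position: [0.5296, 0.1291, 0.0349]
ee_rot: [-0.0, 0.989, 0.145, 0.0]
contact_force: [-2.7, 2.5, -3.1]
grip_width: 0.0001
grasp_force: 1.9
```

Emit:
play_rows(rows=[{"offset":[0.02,-0.08,0],"turn":0},{"offset":[0.04,-0.14,0],"turn":0},{"offset":[0.05,-0.18,0],"turn":0},{"offset":[0.05,-0.18,0],"turn":0}])

```text
clock: 14.2
position: [0.5302, 0.1262, 0.0347]
ee_rot: [-0.0, 0.989, 0.146, -0.0]
contact_force: [-6.0, 3.8, 0.6]
grip_width: 0.0
grasp_force: 2.8
```

Emit:
play_rows(rows=[{"offset":[0.02,-0.08,0],"turn":0},{"offset":[0.04,-0.14,0],"turn":0},{"offset":[0.04,-0.14,0],"turn":0},{"offset":[0.04,-0.14,0],"turn":0}])

```text
clock: 14.53
position: [0.5304, 0.1254, 0.0347]
ee_rot: [-0.002, 0.989, 0.147, -0.0]
contact_force: [-12.4, 17.3, 1.6]
grip_width: -0.0001
grasp_force: 10.6
```

Emit:
play_rows(rows=[{"offset":[-0.01,0.04,0],"turn":0},{"offset":[-0.01,0.04,0],"turn":0},{"offset":[-0.01,0.04,0],"turn":0},{"offset":[-0.01,0.04,0],"turn":0},{"offset":[-0.01,0.04,0],"turn":0},{"offset":[-0.01,0.04,0],"turn":0},{"offset":[-0.01,0.04,0],"turn":0},{"offset":[-0.01,0.04,0],"turn":0},{"offset":[-0.01,0.04,0],"turn":0},{"offset":[-0.01,0.04,0],"turn":0}])

```text
clock: 15.37
position: [0.5303, 0.1257, 0.0347]
ee_rot: [-0.001, 0.989, 0.147, -0.0]
contact_force: [-9.9, 13.1, 0.9]
grip_width: 0.0002
grasp_force: 8.3
```

Emit:
play_rows(rows=[{"offset":[0,0,0],"turn":0},{"offset":[0,0,0],"turn":0},{"offset":[0,0,0],"turn":0},{"offset":[0,0,0],"turn":0},{"offset":[0,0,0],"turn":0},{"offset":[0,0,0],"turn":0},{"offset":[0,0,0],"turn":0},{"offset":[0,0,0],"turn":0}])

```text
clock: 16.03
position: [0.5304, 0.1257, 0.0347]
ee_rot: [-0.001, 0.989, 0.147, -0.0]
contact_force: [-9.9, 12.9, 0.9]
grip_width: -0.0002
grasp_force: 8.3
```

```bash
python3 jaw.py; python3 jaw.py scene; python3 - <<'E'
from h import *
ims=[]
for c,(y0,x0) in (("top",(115,230)),("scene",(200,180))):
    p=eyes.read_camera(c); ims.append(cv2.resize(p["pixels"][y0:y0+68,x0:x0+90,::-1],(396,300),interpolation=cv2.INTER_CUBIC))
cv2.imwrite("pics/open.png",np.hstack(ims))
E
```

```text
16.0833 [0.5304 0.1257 0.0347] [-10.776   12.3773   0.7204]
jaw_face 0.65 clamp xy 0.0560657949415893 -0.1946562315671432
plug_shoulder 0.6 clamp xy 0.04864253351551548 -0.16167766350712234
tube_mouth 0.86 clamp xy 0.04886719329528178 -0.17303595995990204
16.2833 [0.5304 0.1257 0.0347] [-9.9219 13.632   0.2151]
jaw_face 0.66 clamp xy 0.0465736008575509 -0.20359827196780222
plug_shoulder 0.4 clamp xy 0.04666977873395985 -0.16493688756669053
tube_mouth 0.78 clamp xy 0.05125448536450905 -0.16620736126416533
```

View pics/open.png

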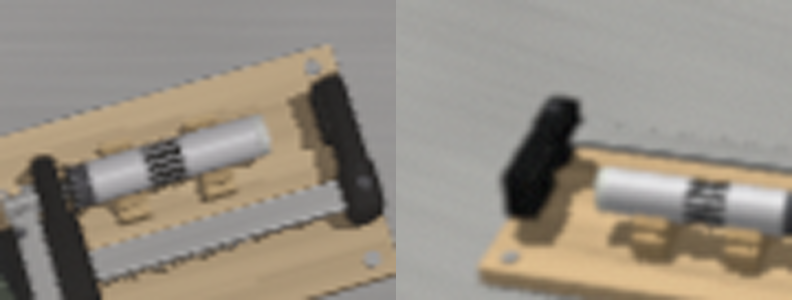

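Emit:
play_rows(rows=[{"offset":[-0.15,0.5,0],"turn":0},{"offset":[-0.3,1.0,0],"turn":0},{"offset":[-0.3,1.0,1.2],"turn":0},{"offset":[-0.3,1.0,2.6],"turn":0},{"offset":[-0.3,1.0,4.0],"turn":0},{"offset":[-0.3,1.0,5.0],"turn":0},{"offset":[-0.3,1.0,5.0],"turn":0},{"offset":[-0.3,1.0,5.0],"turn":0}])

```text
clock: 17.2
position: [0.5249, 0.1483, 0.1613]
ee_rot: [-0.0, 0.989, 0.146, 0.002]
contact_force: [-0.8, 0.3, -1.1]
grip_width: -0.0003
grasp_force: 0.0
```

```bash
python3 jaw.py; python3 -c "
from h import *
print(job_done())"
```

```text
17.25 [0.5242 0.1481 0.1599] [ 0.2372 -0.5149  0.5   ]
jaw_face 0.89 clamp xy 0.042445730286962496 -0.19554650264611917
plug_shoulder 0.48 clamp xy 0.050965201111657345 -0.1631942541424027
tube_mouth 0.85 clamp xy 0.04873511234904526 -0.1678865594972924
the job is handed in; nothing more can be done
None
```

The plug is pressed home: the fifth pull went hard part-way, and I stopped at about 18 N. Holding the release then sprang the jaw back to its fully open position, and I handed the job in at about 17 s with the arm clear; the verdict was not shown.

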